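Stock the parts carousel and turn the red pot to the front

TASK

Stand the little brown dropper bottle in the red pot of the small-parts carousel, lowering it gently to the bottom (it is glass: do not drop it in or press it down hard) and letting go of it. Then turn the carousel until the red pot faces front, lined up with the orange arrow on its foot, and finish while still gripping the black centre knob, holding the turntable still. Leave the other things on the bench where they are.

Things in the scene. Friction and masses are not known exactly. Their poses are not given: they have to be found in the camera images.
- bottle: small brown glass dropper bottle with a paper label and a black rubber dropper on top, loose, standing on the bench; 102 mm tall, about 70 g. Round body 32 mm across, straight-sided from the foot to about 55 mm up, then rounding in to its shoulder at 70 mm; above it a collar 24 mm across up to 77 mm and a rubber bulb 13 mm across up to 102 mm. Origin: centre of its underside, z up along the bottle
- carousel_base: fixed black round foot (196 mm across, 11 mm high) of the small-parts carousel, with a tongue 162 mm long from the centre that carries an orange arrow: this is the carousel's front. Origin on the bench at the carousel's axis; its -x axis points along the arrow tongue, z up
- front_spot (a point): point fixed to the foot, 85 mm from the axis towards the orange arrow, 28 mm above the bench: where the centre of the red pot's floor is when the red pot faces front
- turntable: aluminium turntable (252 mm across, top 24 mm above the bench, 0.9 kg) of the carousel with four open round pots, a quarter turn apart, centred 85 mm from the axis: one red and empty, three grey holding fixed-in nuts and bolts. It turns freely either way about the vertical axis, many turns, no stops or notches, with a little friction (0.06 N m), and stays where it is left. Origin on the bench at the axis, z up; its -x axis points from the axis to the red pot
- red_pot (a point): centre of the red pot's inner floor, 28 mm above the bench. The pot is 49 mm high outside and 45 mm deep (rim 73 mm above the bench), 46 mm across inside at the floor and 50 mm at the rim, wall 3 mm; the bottle fits loosely and may lean a little against the wall; its x, y, z axes are the turntable's
- knob: black bar knob on a post at the middle of the turntable, fixed to it and turning with it: bar 60 mm long, 15 mm wide, 26 mm high (88 to 114 mm above the bench). Origin: centre of the bar, on the axis; its x runs along the bar, its y across the 15 mm width; the bar lies diagonally, pointing between the pots (45 degrees from the line to the red pot)
- battery_pack: black and red battery pack, 69 x 116 x 53 mm, bystander; origin under its centre
- tape_measure: yellow and black tape measure, 69 x 91 x 35 mm, bystander; origin under its centre
- insulating_tape: roll of black tape, 64 mm across, 19 mm high, bystander; origin under its centre
- sanding_block: brown sanding block, 62 x 112 x 31 mm, bystander; origin under its centre
- pliers_long: blue-handled long-nose pliers, 63 x 227 x 13 mm, bystander; origin under the centre
Not all that is in view belongs to the job. Of the things that look like the bottle, take the one that is nearest to the robot's base at the start.

How it is judged:
By the outcome, as a careful person would: the job done as asked, in the order asked, and still so for the second after the job is handed in, while the arm keeps its last pose, push and grip.
It also fails if it takes over 72 s, if anything falls off the work surface, if the arm or the gripper's body presses on something with over 40 N, if the wrist force passes 120 N, or if a joint passes its speed limit or range.

ROBOT

A 6-joint arm with a two-finger parallel gripper is mounted at the origin on a cart in front of the work surface, level with it; the furniture and walls round the work are solid. World frame = base frame: x ahead of the robot, y to its left, z up, the work surface at z = 0. Lengths are in mm, angles in rad, forces in N, time in s.
With the tool pointing down it reaches from about 350 to 775 mm from the base axis. Payload 7.3 kg.
Tool frame: the origin (TCP) lies at the very end of the fingers, on their centre line; the grasp point (between the pads) lies 19 mm behind it; z points along the fingers, y is the line along which they close (so a half turn about z gives the same grasp; the last joint's range is limited). The gripper opens to 92 mm and grips with 3 to 60 N. Pads are 19 mm wide; open, the fingers measure 130 mm over their backs; the gripper's body (75 mm by 190 mm) begins 47 mm behind the grasp point.
Start: joints at [-1.393, 0.342, 1.524, -0, 1.275, -0.146], TCP at [167.063, -497.73, 226.741] pointing down, gripper open.
Joint ranges: [-2.53, 2.53], [-0.77, 2.02], [0.04, 2.7], [-1, 4.14], [0.28, 2.66], [-3.11, 3.11]. Speed limits (rad/s): [2.57, 2.57, 3.14, 3.14, 3.14, 3.14].

INTERFACE

Orientations are given as [roll, pitch, yaw] about the fixed x, y, z axes, in that order (R = Rz(yaw) Ry(pitch) Rx(roll)).
In Python, from plant import * gives the robot as it stands.
- The arm moves only by the tool arm_command, never from a script. Its arguments are lists of equal length, an entry for each row: "gripper": the finger opening in mm, from 0 to 91.8; "dp": the shift along the tool's x, y, z in units of 25 mm (1.0 is 25 mm), a list of three; "twist": the turn about the tool's z in units of 5 degrees (1.0 is 5 degrees). A call has exactly 5 rows; each row shifts and turns the commanded pose from where the row before left it, along the tool's axes as they then stand; what a row does not reach is not made up. A row lasts 1/8 s, in which the tool goes at most 62.5 mm and 10.7 degrees, less where a joint would pass 70% of its speed; a pose out of reach is approached as far as the arm can. A call is refused whole if a number of a shift passes 1 or a number of a turn 1, either way. A call with a gripper value outside its range is refused whole. The fingers move at their own pace and stop on an object; the grip force is fixed at half the most. Time passes only in rows, so rows that do not move let the fingers close, or fill a call up. It gives the time, the measured TCP pose, the force, the opening and the grip force at its end, in the units of the state.
- get_obs(): the state, without advancing time (a new reading comes with each control period).
- capture(name): name is "scene" or "top" or "wrist"; returns the picture (420x560x3 uint8, red, green, blue); there is no depth.
- get_calibration(name): a dict with "mtx" (3x3 intrinsics, pixels), "dist_coeffs" ([k1, k2, p1, p2, k3] as OpenCV has them; the pictures are not rectified), "position" and "attitude" of the camera in the world; the wrist camera has in their place "mount" (4x4, takes a point from camera to tool coordinates, whose origin is the TCP and whose axes are the flange's). Camera axes: x right, y down, z forward; pixel columns grow to the right and rows downward; lengths in mm; the calibration is good to about 2 mm. A picture is of the moment at which its call begins: read the wrist's pose just before it. get_calibration takes no time and is no camera call.
- close_job(): hands the job in; it is judged then, once.
The state is a dict: "time": time; "joint_positions": joint angles; "dq": joint speeds; "tau": joint torques, N m; "tool_pos": TCP position; "tcp_rot": TCP orientation; "contact_force": force on the tool from outside, world axes, zero at the start; "moment": the same for the moment, N m; "grip_width": finger opening in mm; "finger_force": force on a finger pad.
Only numpy, scipy, OpenCV 4.12 (cv2) and the standard library are available. Lean on these libraries where they do the work, as an engineer would, in place of code of your own. Each camera call takes 0.05 s, during which the arm holds its last target. There are 200 camera calls.

## Working session

There is one attempt and no reset: what is moved stays moved. The work goes in short steps, Python scripts to look and compute and a tool call to move; the robot and the scene stay as the last step left them, time stands still between calls to the robot, and variables do not carry over. Pictures are saved under pics/ and viewed, at most 10 in all, crops included, and the job is handed in when it is done.

Besides the shell and the picture viewer there is one more tool, called after "Request:" as name(argument=value, ...) on one line, values as JSON. arm_command: Moves the arm, as the interface text tells. Its arguments: {"type":"object","properties":{"gripper":{"type":"array"},"dp":{"type":"array"},"twist":{"type":"array"}},"required":["gripper","dp","twist"]}

```bash
mkdir -p pics
python3 - <<'E'
from plant import *
import cv2
o=get_obs(); print({k:o[k] for k in('time','tool_pos','tcp_rot','grip_width')})
a=capture("scene");b=capture("top")
for n,i in(("scene",a),("top",b)):
    cv2.imwrite(f"pics/{n}0.png",i[:,:,::-1]); print(n,get_calibration(n))
print(get_calibration("wrist"))
E
```

```text
{'time': 0.0, 'tool_pos': array([ 166.96666466, -497.31490062,  226.02811092]), 'tcp_rot': array([-3.14004036e+00, -2.13407101e-04,  3.23747429e-01]), 'grip_width': 91.97331640264524}
scene {'mtx': array([[513.37408556,   0.        , 277.51099661],
       [  0.        , 513.37408556, 207.09749402],
       [  0.        ,   0.        ,   1.        ]]), 'dist_coeffs': array([0.04872834, 0.        , 0.        , 0.        , 0.        ]), 'position': array([-244.02423847,  941.76055626, 1108.2036715 ]), 'attitude': array([-2.2776247 ,  0.00726763, -2.44618432])}
top {'mtx': array([[541.3319662 ,   0.        , 285.04324057],
       [  0.        , 541.3319662 , 214.75097765],
       [  0.        ,   0.        ,   1.        ]]), 'dist_coeffs': array([0.02334907, 0.        , 0.        , 0.        , 0.        ]), 'position': array([-477.00641941,   61.07831053, 1354.06338473]), 'attitude': array([-2.47420257, -0.01529955, -1.57930481])}
{'mtx': array([[314.27634577,   0.        , 275.26776059],
       [  0.        , 314.27634577, 215.11963305],
       [  0.        ,   0.        ,   1.        ]]), 'dist_coeffs': array([-0.05591187,  0.        ,  0.        ,  0.        ,  0.        ]), 'mount': array([[ 1.47043186e-03, -9.67486082e-01, -2.52919986e-01,
         6.85524934e+01],
       [ 9.99998673e-01,  1.24507713e-03,  1.05106408e-03,
         5.58528998e-01],
       [-7.01984977e-04, -2.52921196e-01,  9.67486628e-01,
        -1.58256827e+02],
       [ 0.00000000e+00,  0.00000000e+00,  0.00000000e+00,
         1.00000000e+00]])}
```

View pics/scene0.png

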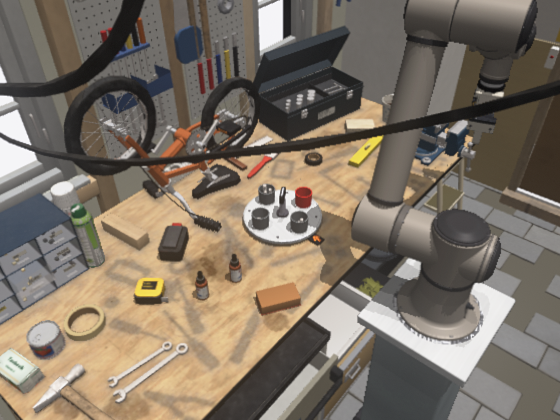

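View pics/top0.png

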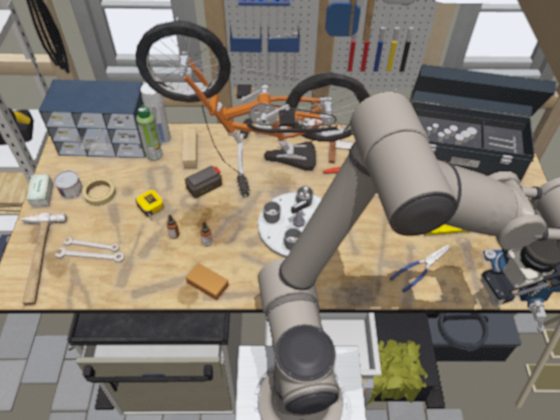

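The scene view shows two bottles: one at (235,268) and one at (202,287). The carousel is centred near (283,215), with the red pot at (303,197) and the orange arrow at (317,239). In the top view the bottles are at (206,234) and (172,227).

```bash
cat > h.py <<'E'
from plant import *
import cv2, numpy as np
from scipy.spatial.transform import Rotation as R
def cam(name,obs=None):
    c=get_calibration(name)
    if name=="wrist":
        o=obs; Rt=R.from_euler('xyz',o['tcp_rot']).as_matrix(); M=c['mount']
        return c,Rt@M[:3,:3],Rt@M[:3,3]+o['tool_pos']
    return c,R.from_euler('xyz',c['attitude']).as_matrix(),c['position']
def ray(C,px,z):
    c,Rm,p=C
    u=cv2.undistortPoints(np.array(px,float).reshape(-1,1,2),c['mtx'],c['dist_coeffs']).reshape(-1,2)
    d=np.c_[u,np.ones(len(u))]@Rm.T
    return p+d*((z-p[2])/d[:,2])[:,None]
def proj(C,P):
    c,Rm,p=C
    return cv2.projectPoints((np.array(P,float).reshape(-1,3)-p)@Rm,np.zeros(3),np.zeros(3),c['mtx'],c['dist_coeffs'])[0].reshape(-1,2)
E
python3 - <<'E'
from h import *
np.set_printoptions(suppress=True,precision=1)
S=cam("scene");T=cam("top")
print("feet scene",ray(S,[(235,278),(202,296)],0)[:,:2])
print("feet top",ray(T,[(207,242),(173,235)],0)[:,:2])
print("bulb scene",ray(S,[(235,257),(201,275)],102)[:,:2])
a=cv2.imread("pics/scene0.png");hsv=cv2.cvtColor(a,cv2.COLOR_BGR2HSV)
def m(lo,hi,box,z,n):
    x0,y0,x1,y1=box; k=cv2.inRange(hsv,lo,hi)[y0:y1,x0:x1]; ys,xs=np.nonzero(k)
    c=(xs.mean()+x0,ys.mean()+y0); print(n,len(xs),c,(xs.min()+x0,ys.min()+y0,xs.max()+x0,ys.max()+y0),ray(S,[c],z)[:,:2])
m((0,150,70),(8,255,255),(285,180,325,215),50,"red")
m((8,170,150),(20,255,255),(300,225,335,250),11,"arrow")
# turntable ellipse extremes (z=24)
g=cv2.inRange(hsv,(0,0,120),(179,45,255))[170:260,235:335]
n,l,st,ct=cv2.connectedComponentsWithStats(g);i=1+st[1:,4].argmax();print(st[i])
cn=max(cv2.findContours((l==i).astype('uint8'),0,1)[0],key=len)
h=cv2.convexHull(cn).reshape(-1,2)+[235,170]
P=ray(S,h,24);A=np.c_[2*P[:,:2],np.ones(len(P))];s=np.linalg.lstsq(A,(P[:,:2]**2).sum(1),rcond=None)[0]
print("centre",s[:2],"r",np.sqrt(s[2]+s[0]**2+s[1]**2))
E
```

```text
feet scene [[487.5 267.5]
 [512.6 373.1]]
feet top [[483.1 270.5]
 [509.3 377. ]]
bulb scene [[472.1 274.8]
 [496.  378.3]]
red 265 (np.float64(303.33962264150944), np.float64(195.9433962264151)) (np.int64(295), np.int64(187), np.int64(311), np.int64(206)) [[ 526.6 -100.9]]
arrow 28 (np.float64(315.89285714285717), np.float64(238.03571428571428)) (np.int64(313), np.int64(236), np.int64(319), np.int64(241)) [[400.4  -2. ]]
[   8   17   79   56 2030]
centre [542.7 -12. ] r 127.70104259542602
```

Request:
arm_command(gripper=[80, 80, 80, 80, 80], dp=[[0.96, -0.66, 0], [0.96, -0.66, 0], [0.96, -0.66, 0], [0.96, -0.66, 0], [0.96, -0.66, 0]], twist=[0, 0, 0, 0, 0])

```text
time: 0.72
tool_pos: [255.0, -380.3, 226.4]
tcp_rot: [-3.141, 0.0, 0.324]
contact_force: [0.5, 0.0, -0.6]
grip_width: 80.1
finger_force: 0.0
```

Request:
arm_command(gripper=[80, 80, 80, 80, 80], dp=[[0.96, -0.66, 0], [0.96, -0.66, 0], [0.96, -0.66, 0], [0.96, -0.66, 0], [0.96, -0.66, 0]], twist=[0, 0, 0, 0, 0])

```text
time: 1.35
tool_pos: [342.5, -264.0, 226.5]
tcp_rot: [-3.141, 0.0, 0.324]
contact_force: [-0.1, -0.5, -0.4]
grip_width: 80.0
finger_force: 0.0
```

Request:
arm_command(gripper=[70, 70, 70, 70, 70], dp=[[0.96, -0.66, 0], [0.96, -0.66, 0], [0.96, -0.66, 0], [0.96, -0.66, 0], [0.96, -0.66, 0]], twist=[0, 0, 0, 0, 0])

```text
time: 1.98
tool_pos: [429.9, -147.6, 226.4]
tcp_rot: [-3.141, 0.001, 0.324]
contact_force: [-0.4, -0.9, 0.5]
grip_width: 69.9
finger_force: 0.0
```

Request:
arm_command(gripper=[70, 70, 70, 70, 70], dp=[[0, 0, 0], [0, 0, 0], [0, 0, 0], [0, 0, 0], [0, 0, 0]], twist=[-1, -1, -1, -1, -1])

```text
time: 2.6
tool_pos: [429.4, -148.4, 226.4]
tcp_rot: [-3.141, 0.0, 0.763]
contact_force: [0.2, 0.2, 0.6]
grip_width: 70.1
finger_force: 0.0
```

Request:
arm_command(gripper=[70, 70, 70, 70, 70], dp=[[0, 0, 0], [0, 0, 0], [0, 0, 0], [0, 0, 0], [0, 0, 0]], twist=[-1, -1, -1, -1, -1])

```text
time: 3.22
tool_pos: [429.4, -148.4, 226.4]
tcp_rot: [-3.141, -0.0, 1.199]
contact_force: [-0.2, 0.7, 0.0]
grip_width: 70.1
finger_force: 0.0
```

Request:
arm_command(gripper=[70, 70, 70, 70, 70], dp=[[0, 0, 0], [0, 0, 0], [0, 0, 0], [0, 0, 0], [0, 0, 0]], twist=[-1, -1, -1, -1, -0.3])

```text
time: 3.85
tool_pos: [429.4, -148.4, 226.4]
tcp_rot: [-3.141, -0.0, 1.572]
contact_force: [-1.0, 0.1, -0.4]
grip_width: 70.1
finger_force: 0.0
```

```bash
cat > snap.py <<'E'
import sys,pickle
from h import *
n=sys.argv[1];o=get_obs();i=capture("wrist");cv2.imwrite(f"pics/{n}.png",i[:,:,::-1]);pickle.dump(o,open(f"pics/{n}.pkl","wb"))
print(o['time'],o['tool_pos'],o['tcp_rot'])
E
python3 snap.py car1
```

```text
3.85 [ 429.42983642 -148.42577322  226.43956176] [-3.14099702e+00 -2.88136215e-04  1.57229514e+00]
```

Request:
arm_command(gripper=[70, 70, 70, 70, 70], dp=[[1, 0.13, 0], [1, 0.13, 0], [1, 0.13, 0], [1, 0.13, 0], [1, 0.13, 0]], twist=[0, 0, 0, 0, 0])

```text
time: 4.53
tool_pos: [445.7, -22.7, 226.6]
tcp_rot: [-3.141, 0.0, 1.57]
contact_force: [0.3, 0.2, -0.2]
grip_width: 69.9
finger_force: 0.0
```

Request:
arm_command(gripper=[70, 70, 70, 70, 70], dp=[[1, 0.13, 0], [1, 0.13, 0], [1, 0.13, 0], [1, 0.13, 0], [1, 0.13, 0]], twist=[0, 0, 0, 0, 0])

```text
time: 5.15
tool_pos: [461.8, 102.3, 226.6]
tcp_rot: [-3.141, 0.0, 1.57]
contact_force: [-0.2, -0.5, -0.3]
grip_width: 69.8
finger_force: 0.0
```

Request:
arm_command(gripper=[70, 70, 70, 70, 70], dp=[[1, 0.13, 0], [1, 0.13, 0], [1, 0.13, 0], [1, 0.13, 0], [1, 0.13, 0]], twist=[0, 0, 0, 0, 0])

```text
time: 5.78
tool_pos: [478.0, 227.3, 226.5]
tcp_rot: [-3.141, 0.0, 1.57]
contact_force: [-0.1, 0.4, -0.1]
grip_width: 69.8
finger_force: 0.0
```

Request:
arm_command(gripper=[70, 70, 70, 70, 70], dp=[[0.8, 0.1, 0], [0.8, 0.1, 0], [0, 0, 0], [0, 0, 0], [0, 0, 0]], twist=[0, 0, 0, 0, 0])

```text
time: 6.4
tool_pos: [483.0, 265.9, 226.8]
tcp_rot: [3.142, 0.0, 1.571]
contact_force: [-0.0, -0.7, -1.1]
grip_width: 69.9
finger_force: 0.0
```

```bash
python3 snap.py bot1; python3 -c "
import cv2,numpy as np
cv2.imwrite('pics/both1.png',cv2.resize(np.vstack([cv2.imread('pics/car1.png'),cv2.imread('pics/bot1.png')]),(400,600),interpolation=3))"
```

```text
6.4 [483.03046629 265.85466749 226.7527008 ] [3.14159077e+00 3.17026561e-04 1.57087579e+00]
```

View pics/both1.png

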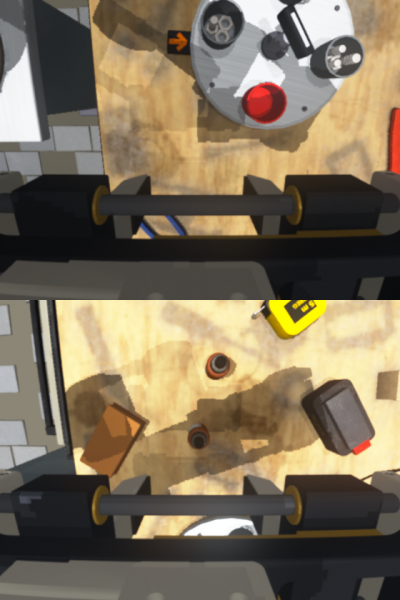

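In car1 the red pot is at about (370,144), the arrow at (252,59), and the knob bar runs from upper left to lower right at (410,45). In bot1 the near bottle is at (276,189), seen almost from above.

Run:
```python
from h import *
import pickle
np.set_printoptions(suppress=True,precision=1)
o=pickle.load(open('pics/bot1.pkl','rb'));W=cam("wrist",o)
print("tcp px",proj(W,o['tool_pos']))
i=cv2.imread('pics/bot1.png')
print(ray(W,[(277,189)],102),ray(W,[(277,189)],77))
for b in [(484,268)]:print(proj(W,[(*b,0),(*b,77),(*b,102)]))
c=cv2.imread('pics/car1.png');oc=pickle.load(open('pics/car1.pkl','rb'));V=cam("wrist",oc)
hsv=cv2.cvtColor(c,cv2.COLOR_BGR2HSV)
k=cv2.inRange(hsv,(0,150,60),(8,255,255))|cv2.inRange(hsv,(172,150,60),(179,255,255));k[:, 450:]=0
cn=max(cv2.findContours(k,0,1)[0],key=cv2.contourArea);e=cv2.fitEllipse(cn);print(e,ray(V,[e[0]],60))
k=cv2.inRange(hsv,(8,170,150),(20,255,255));k[:, :235]=0;k[:, 270:]=0;k[80:]=0
cn=max(cv2.findContours(k,0,1)[0],key=cv2.contourArea);M=cv2.moments(cn);p=(M['m10']/M['m00'],M['m01']/M['m00']);print(p,ray(V,[p],11))
A=cv2.resize(i[140:240,220:340],None,fx=4,fy=4,interpolation=2);B=cv2.resize(c[0:200,230:520],None,fx=2,fy=2,interpolation=2)
h=max(A.shape[0],B.shape[0]);f=lambda q:cv2.copyMakeBorder(q,0,h-q.shape[0],0,0,0)
o_=np.hstack([f(A),f(B)]);print(o_.shape);cv2.imwrite('pics/crop1.png',o_[:,:]) if o_.shape[1]<=800 else cv2.imwrite('pics/crop1.png',cv2.resize(o_,None,fx=.75,fy=.75))
```

```text
tcp px [[273.6 261.6]]
[[485.7 283.7 102. ]] [[485.9 279.3  77. ]]
[[275.  187.2]
 [275.1 200.1]
 [275.1 205.8]]
((371.0802001953125, 143.72206115722656), (54.845680236816406, 58.70672607421875), 70.0665054321289) [[527.7 -90.8  60. ]]
(252.8968253968254, 53.291666666666664) [[405.5   4.7  11. ]]
(400, 1060, 3)
```

View pics/crop1.png

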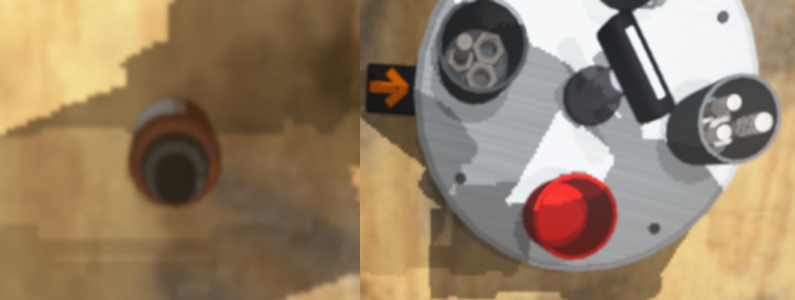

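The crop shows the bulb top at full-frame pixel (278,199) and the collar at (278,197), so the bottle stands near (487,273). The red pot's rim is whole and centred at (371,143.5).

Request:
arm_command(gripper=[60, 60, 60, 60, 60], dp=[[0.25, 0.14, 0.97], [0, 0, 0.97], [0, 0, 0.97], [0, 0, 0.97], [0, 0, 0]], twist=[0, 0, 0, 0, 0])

```text
time: 7.08
tool_pos: [485.5, 271.9, 128.3]
tcp_rot: [-3.138, 0.002, 1.571]
contact_force: [0.5, 0.5, 0.4]
grip_width: 59.9
finger_force: 0.0
```

```bash
python3 snap.py bot2
python3 - <<'E'
from h import *
import pickle
o=pickle.load(open('pics/bot2.pkl','rb'));W=cam("wrist",o)
p=o['tool_pos'];print(proj(W,[p,(p[0],p[1],102),(p[0],p[1],77),(p[0],p[1],0)]))
i=cv2.imread('pics/bot2.png');cv2.imwrite('pics/bot2c.png',cv2.resize(i[150:330,180:370],None,fx=3,fy=3,interpolation=2))
E
```

```text
7.075 [485.49159671 271.88758727 128.25516195] [-3.13805335e+00  1.56374107e-03  1.57105717e+00]
[[273.55302619 261.6221442 ]
 [273.86510945 244.83317383]
 [274.09582466 232.43095109]
 [274.56916748 207.01105288]]
```

View pics/bot2c.png

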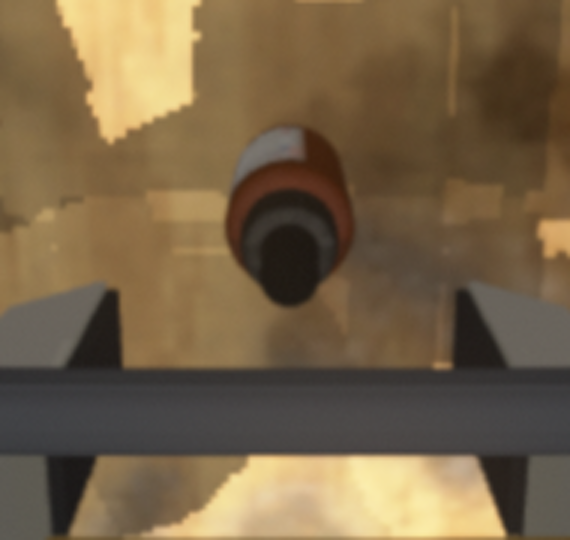

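The bulb top is at full-frame (276.7,240.7). The fingers' mid-line is at column 275.7 and the TCP axis at z=102 projects to (273.9,244.8). I will correct about 1 mm in x and 3 mm in y, go down to grip the bulb, and close.

Request:
arm_command(gripper=[40, 40, 40, 40, 40], dp=[[0.12, 0.05, 0.4], [0, 0, 0.5], [0, 0, 0.5], [0, 0, 0.53], [0, 0, 0]], twist=[0, 0, 0, 0, 0])

```text
time: 7.75
tool_pos: [486.9, 275.4, 80.0]
tcp_rot: [-3.139, 0.001, 1.572]
contact_force: [0.5, 0.3, 0.7]
grip_width: 40.3
finger_force: 0.0
```

Request:
arm_command(gripper=[30, 24, 20, 16, 14], dp=[[0, 0, 0], [0, 0, 0], [0, 0, 0], [0, 0, 0], [0, 0, 0]], twist=[0, 0, 0, 0, 0])

```text
time: 8.38
tool_pos: [487.7, 275.7, 81.5]
tcp_rot: [3.142, 0.0, 1.572]
contact_force: [-1.5, 0.2, 0.0]
grip_width: 14.1
finger_force: 0.1
```

Request:
arm_command(gripper=[12, 9, 6, 6, 6], dp=[[0, 0, 0], [0, 0, 0], [0, 0, 0], [0, 0, 0], [0, 0, 0]], twist=[0, 0, 0, 0, 0])

```text
time: 9.0
tool_pos: [487.7, 275.8, 81.5]
tcp_rot: [3.142, 0.0, 1.572]
contact_force: [0.0, 0.5, 2.0]
grip_width: 11.5
finger_force: 30.0
```

Request:
arm_command(gripper=[6, 6, 6, 6, 6], dp=[[0, 0, -0.3], [0, 0, -0.5], [0, 0, -0.8], [0, 0, -1], [0, 0, -1]], twist=[0, 0, 0, 0, 0])

```text
time: 9.62
tool_pos: [487.9, 275.8, 173.1]
tcp_rot: [3.141, -0.0, 1.572]
contact_force: [-0.4, 0.0, 0.1]
grip_width: 12.0
finger_force: 29.9
```

Request:
arm_command(gripper=[6, 6, 6, 6, 6], dp=[[0, 0, -1], [0, 0, -1], [0, 0, 0], [0, 0, 0], [0, 0, 0]], twist=[0, 0, 0, 0, 0])

```text
time: 10.25
tool_pos: [487.2, 275.5, 220.2]
tcp_rot: [-3.14, 0.001, 1.572]
contact_force: [0.1, -0.4, -1.2]
grip_width: 11.9
finger_force: 29.9
```

```bash
python3 snap.py held
python3 - <<'E'
from h import *
S=capture("scene");cv2.imwrite('pics/s2.png',S[:,:,::-1])
a=cv2.imread('pics/held.png')[130:330,130:420];b=cv2.imread('pics/s2.png')[150:330,130:350]
A=cv2.resize(a,(398,275));B=cv2.resize(b,(400,327));A=cv2.copyMakeBorder(A,0,327-275,0,2,0);cv2.imwrite('pics/held2.png',np.hstack([A,B]))
E
```

```text
10.25 [487.16053524 275.51351995 220.24900957] [-3.13951589e+00  9.45511847e-04  1.57166710e+00]
```

View pics/held2.png

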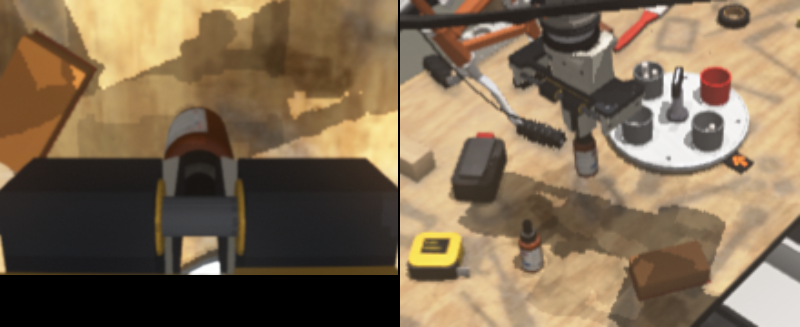

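The bottle hangs upright in the fingers, clear of everything. I will pass over the pot and look back at it.

Request:
arm_command(gripper=[6, 6, 6, 6, 6], dp=[[-0.6, 0.1, 0], [-1, 0.1, 0], [-1, 0.1, 0], [-1, 0.1, 0], [-1, 0.1, 0]], twist=[0, 0, 0, 0, 0])

```text
time: 10.98
tool_pos: [500.3, 159.0, 221.3]
tcp_rot: [-3.141, 0.0, 1.571]
contact_force: [-0.3, 0.4, 0.2]
grip_width: 11.8
finger_force: 29.9
```

Request:
arm_command(gripper=[6, 6, 6, 6, 6], dp=[[-1, 0.1, 0], [-1, 0.1, 0], [-1, 0.1, 0], [-1, 0.1, 0], [-1, 0.1, 0]], twist=[0, 0, 0, 0, 0])

```text
time: 11.6
tool_pos: [512.7, 34.0, 221.3]
tcp_rot: [-3.141, 0.0, 1.571]
contact_force: [-0.1, 0.9, -0.8]
grip_width: 11.5
finger_force: 29.9
```

Request:
arm_command(gripper=[6, 6, 6, 6, 6], dp=[[-1, 0.1, 0], [-1, 0.1, 0], [-1, 0.1, 0], [-1, 0.1, 0], [-1, 0.1, 0]], twist=[0, 0, 0, 0, 0])

```text
time: 12.22
tool_pos: [525.1, -90.9, 221.3]
tcp_rot: [-3.141, 0.0, 1.571]
contact_force: [-0.1, 0.1, -1.1]
grip_width: 11.5
finger_force: 29.9
```

Request:
arm_command(gripper=[6, 6, 6, 6, 6], dp=[[-1, 0, 0], [-1, 0, 0], [-0.6, 0, 0], [0, 0, 0], [0, 0, 0]], twist=[0, 0, 0, 0, 0])

```text
time: 12.85
tool_pos: [525.5, -153.7, 221.4]
tcp_rot: [-3.141, -0.0, 1.572]
contact_force: [0.5, 0.9, 0.1]
grip_width: 11.8
finger_force: 29.9
```

```bash
python3 snap.py car2
python3 - <<'E'
from h import *
import pickle
np.set_printoptions(suppress=True,precision=1)
def circ(P):
    A=np.c_[2*P[:,:2],np.ones(len(P))];s=np.linalg.lstsq(A,(P[:,:2]**2).sum(1),rcond=None)[0];return s[:2],np.sqrt(s[2]+s[0]**2+s[1]**2)
for n in('car1','car2'):
    o=pickle.load(open(f'pics/{n}.pkl','rb'));W=cam("wrist",o);c=cv2.imread(f'pics/{n}.png');hsv=cv2.cvtColor(c,cv2.COLOR_BGR2HSV)
    k=cv2.inRange(hsv,(0,140,50),(8,255,255))|cv2.inRange(hsv,(172,140,50),(179,255,255));k[:,460:]=0
    cn=max(cv2.findContours(k,0,1)[0],key=cv2.contourArea);e=cv2.fitEllipse(cn);print(n,"red",e,ray(W,[e[0]],73),circ(ray(W,cv2.convexHull(cn).reshape(-1,2),73)))
    g=cv2.inRange(hsv,(0,0,110),(179,40,255));g[250:]=0;g[:,:245]=0;g[:,530:]=0
    g=cv2.morphologyEx(g,2,np.ones((3,3)))
    cn=max(cv2.findContours(g,0,1)[0],key=cv2.contourArea);P=ray(W,cv2.convexHull(cn).reshape(-1,2),24);print("table",circ(P),cv2.boundingRect(cn))
    k=cv2.inRange(hsv,(8,170,150),(20,255,255));k[230:]=0
    for cn in cv2.findContours(k,0,1)[0]:
        if cv2.contourArea(cn)>60: M=cv2.moments(cn);p=(M['m10']/M['m00'],M['m01']/M['m00']);print("arrow",p,ray(W,[p],11))
E
```

```text
12.85 [ 525.45219297 -153.66268177  221.40544119] [-3.14135255e+00 -4.13825031e-04  1.57189894e+00]
car1 red ((370.6734313964844, 143.72853088378906), (54.91572570800781, 60.25210189819336), 76.7345199584961) [[523.4 -90.4  73. ]] (array([523.5, -90.6]), np.float64(28.371660012882828))
table (array([541.2, -19.3]), np.float64(116.65605206451971)) (267, 0, 217, 181)
arrow (252.8968253968254, 53.291666666666664) [[405.5   4.7  11. ]]
car2 red ((275.0195617675781, 137.94029235839844), (54.681060791015625, 57.02598571777344), 172.16448974609375) [[526.2 -90.7  73. ]] (array([526.2, -91.2]), np.float64(26.632635631840696))
table (array([558.5, -19. ]), np.float64(114.5991213951955)) (245, 0, 171, 177)
arrow (162.56944444444443, 53.012626262626256) [[403.4  -0.4  11. ]]
```

View pics/car2.png

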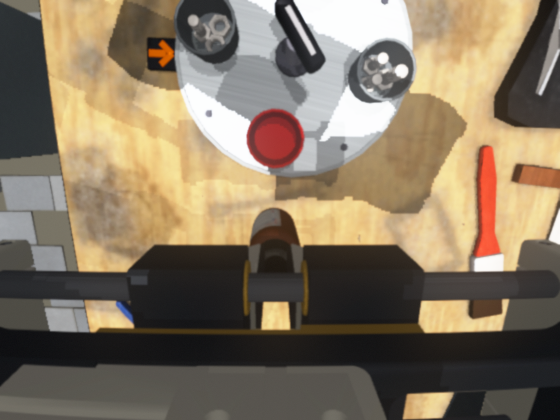

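The red pot is at (275,138) in car2, which puts it at about (526,-90). The arrow is at (162,53). The knob bar runs from (287,5) to (315,65), and the held bottle is near column 274.

Request:
arm_command(gripper=[6, 6, 6, 6, 6], dp=[[0.96, 0.04, 0], [1, 0, 0], [0.6, 0, 0], [0, 0, 0.6], [0, 0, 1]], twist=[0, 0, 0, 0, 0])

```text
time: 13.52
tool_pos: [526.9, -90.6, 180.9]
tcp_rot: [3.14, 0.001, 1.572]
contact_force: [-0.1, -0.6, -1.5]
grip_width: 12.0
finger_force: 29.9
```

Request:
arm_command(gripper=[6, 6, 6, 6, 6], dp=[[0, 0, 0.8], [0, 0, 0], [0, 0, 0], [0, 0, 0], [0, 0, 0]], twist=[0, 0, 0, 0, 0])

```text
time: 14.15
tool_pos: [526.9, -90.4, 162.1]
tcp_rot: [3.14, 0.001, 1.572]
contact_force: [0.3, -0.7, -0.5]
grip_width: 11.6
finger_force: 29.9
```

```bash
python3 snap.py over
python3 - <<'E'
from h import *
S=capture("scene");cv2.imwrite('pics/s3.png',S[:,:,::-1])
a=cv2.imread('pics/over.png')[150:350,170:380];b=cv2.imread('pics/s3.png')[140:250,235:335]
A=cv2.resize(a,(400,381));B=cv2.resize(b,(396,436),interpolation=2);A=cv2.copyMakeBorder(A,0,436-381,0,2,0);cv2.imwrite('pics/over2.png',np.hstack([A,B]))
E
```

```text
14.15 [526.85899835 -90.37292906 162.07284812] [3.14039884e+00 5.04655453e-04 1.57171888e+00]
```

View pics/over2.png

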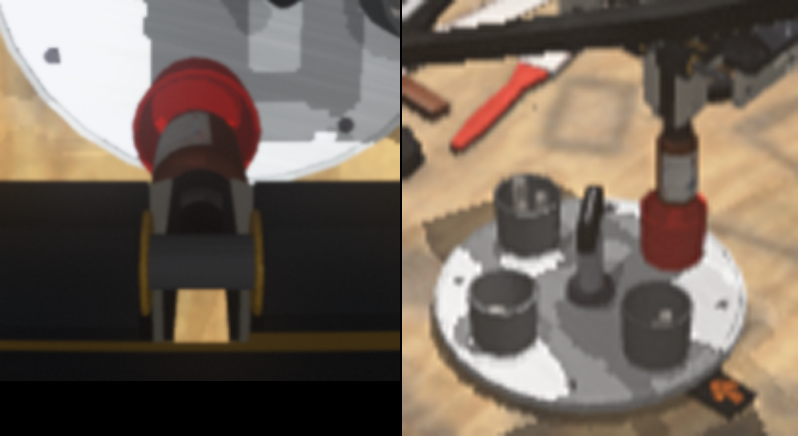

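Run:
```python
from h import *
import pickle
np.set_printoptions(suppress=True,precision=1)
o=pickle.load(open('pics/over.pkl','rb'));W=cam("wrist",o);p=o['tool_pos']
c=lambda x,y,z,r:proj(W,[(x,y+r,z),(x-r,y,z),(x+r,y,z)])
print("bottle bottom",c(p[0],p[1],p[2]-81.5,16)); print("rim out/in, same xy",c(p[0],p[1],73,28),c(p[0],p[1],73,25))
i=cv2.imread('pics/over.png');h=cv2.cvtColor(i,cv2.COLOR_BGR2HSV);k=cv2.inRange(h,(0,170,50),(8,255,255))|cv2.inRange(h,(172,170,50),(179,255,255))
cn=max(cv2.findContours(k,0,1)[0],key=cv2.contourArea);print(cv2.boundingRect(cn))
print(i[172:215:2,272])
```

```text
bottle bottom [[273.9 201. ]
 [253.6 220.7]
 [294.  220.8]]
rim out/in, same xy [[273.9 184.2]
 [239.5 218.2]
 [308.1 218.3]] [[273.9 187.9]
 [243.2 218.2]
 [304.5 218.3]]
(499, 209, 22, 63)
[[123 120 117]
 [124 122 119]
 [127 124 122]
 [125 122 122]
 [ 72  70 100]
 [ 43  41  88]
 [ 44  43  90]
 [ 45  44 117]
 [ 45  44 130]
 [ 43  43 111]
 [ 44  43 129]
 [ 44  43 134]
 [ 44  42 134]
 [ 43  42 134]
 [ 41  40 133]
 [ 42  42 133]
 [ 41  41 133]
 [ 41  41 120]
 [ 54  56  78]
 [ 74  75  84]
 [ 79  80  88]
 [ 86  87  89]]
```

Request:
arm_command(gripper=[6, 6, 6, 6, 6], dp=[[0.14, 0, 0], [0.14, 0, 0], [0, 0, 0], [0, 0, 0], [0, 0, 0]], twist=[0, 0, 0, 0, 0])

```text
time: 14.88
tool_pos: [526.6, -83.3, 161.4]
tcp_rot: [3.142, 0.0, 1.572]
contact_force: [0.2, 0.4, -0.7]
grip_width: 11.5
finger_force: 29.9
```

```bash
python3 snap.py over3
python3 - <<'E'
from h import *
S=capture("scene");cv2.imwrite('pics/s4.png',S[:,:,::-1])
a=cv2.imread('pics/over3.png')[150:350,170:380];b=cv2.imread('pics/s4.png')[140:250,235:335]
A=cv2.resize(a,(400,381));B=cv2.resize(b,(396,436),interpolation=2);A=cv2.copyMakeBorder(A,0,436-381,0,2,0);cv2.imwrite('pics/over4.png',np.hstack([A,B]))
i=cv2.imread('pics/over3.png');print(i[160:215:2,272,2])
E
```

```text
14.875 [526.57061238 -83.28540246 161.44468544] [3.14156751e+00 1.66070961e-04 1.57173692e+00]
[121 117 118 118 119 121 117 119 119 117 118 118 121 119  95  88  88  98
 132 118 129 132 132 128  83  84  87  88]
```

View pics/over4.png

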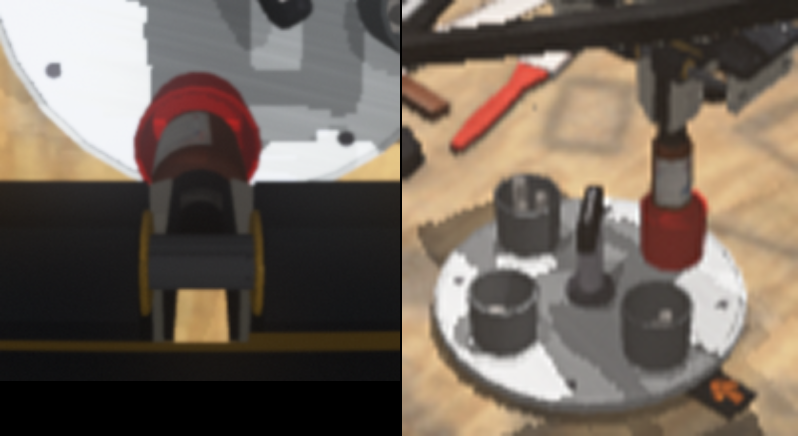

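The bottle is centred over the pot to within about 2 mm in both views. Lowering.

Request:
arm_command(gripper=[6, 6, 6, 6, 6], dp=[[0.03, 0, 0.4], [0, 0, 0.5], [0, 0, 0.5], [0, 0, 0.4], [0, 0, 0]], twist=[0, 0, 0, 0, 0])

```text
time: 15.6
tool_pos: [526.0, -82.3, 115.4]
tcp_rot: [-3.14, -0.001, 1.572]
contact_force: [1.5, -0.7, -0.1]
grip_width: 11.7
finger_force: 29.9
```

Request:
arm_command(gripper=[6, 6, 6, 6, 6], dp=[[0, 0, 0.04], [0, 0, 0.03], [0, 0, 0.02], [0, 0, 0], [0, 0, 0]], twist=[0, 0, 0, 0, 0])

```text
time: 16.23
tool_pos: [526.6, -82.5, 114.3]
tcp_rot: [3.141, 0.0, 1.572]
contact_force: [0.5, -0.1, 0.6]
grip_width: 11.5
finger_force: 29.9
```

Request:
arm_command(gripper=[6, 6, 6, 6, 6], dp=[[0, 0, 0.04], [0, 0, 0.04], [0, 0, 0.03], [0, 0, 0.02], [0, 0, 0]], twist=[0, 0, 0, 0, 0])

```text
time: 16.85
tool_pos: [526.5, -82.5, 110.9]
tcp_rot: [-3.142, 0.0, 1.572]
contact_force: [-0.8, 0.1, -0.7]
grip_width: 11.7
finger_force: 29.9
```

Request:
arm_command(gripper=[6, 6, 6, 6, 6], dp=[[0, 0, 0.01], [0, 0, 0.01], [0, 0, 0.01], [0, 0, 0], [0, 0, 0]], twist=[0, 0, 0, 0, 0])

```text
time: 17.48
tool_pos: [526.6, -82.5, 110.2]
tcp_rot: [3.141, 0.0, 1.572]
contact_force: [-0.2, -0.5, -0.7]
grip_width: 11.8
finger_force: 29.9
```

Request:
arm_command(gripper=[6, 6, 6, 6, 6], dp=[[0, 0, 0.01], [0, 0, 0.01], [0, 0, 0.01], [0, 0, 0], [0, 0, 0]], twist=[0, 0, 0, 0, 0])

```text
time: 18.1
tool_pos: [526.5, -82.5, 109.4]
tcp_rot: [-3.142, 0.0, 1.572]
contact_force: [-0.4, 0.5, -1.3]
grip_width: 11.9
finger_force: 29.9
```

Request:
arm_command(gripper=[6, 6, 6, 6, 6], dp=[[0, 0, 0.01], [0, 0, 0.01], [0, 0, 0], [0, 0, 0], [0, 0, 0]], twist=[0, 0, 0, 0, 0])

```text
time: 18.73
tool_pos: [526.8, -82.6, 109.3]
tcp_rot: [3.141, 0.0, 1.572]
contact_force: [-0.4, -0.0, 5.5]
grip_width: 11.5
finger_force: 30.0
```

Run:
```python
from h import *
S=capture("scene");cv2.imwrite('pics/s5.png',S[:,:,::-1]);o=get_obs();print(o['contact_force'],o['moment'])
W=capture("wrist");cv2.imwrite('pics/w5.png',W[:,:,::-1])
```

```text
[-1.06033007 -0.0207865   5.50053759] [-0.04095987  0.01565392  0.0320933 ]
```

The bottle has touched the pot floor (5.5 N). I will ease off a little and let go.

Request:
arm_command(gripper=[6, 12, 14, 18, 24], dp=[[0, 0, -0.01], [0, 0, 0], [0, 0, 0], [0, 0, 0], [0, 0, 0]], twist=[0, 0, 0, 0, 0])

```text
time: 19.45
tool_pos: [526.4, -82.4, 108.9]
tcp_rot: [-3.141, -0.0, 1.572]
contact_force: [0.1, -0.1, 0.3]
grip_width: 22.4
finger_force: 0.0
```

Request:
arm_command(gripper=[32, 40, 40, 40, 40], dp=[[0, 0, 0], [0, 0, 0], [0, 0, -0.4], [0, 0, -0.8], [0, 0, -1]], twist=[0, 0, 0, 0, 0])

```text
time: 20.08
tool_pos: [526.4, -82.4, 165.2]
tcp_rot: [-3.141, -0.0, 1.572]
contact_force: [0.3, -0.1, 0.0]
grip_width: 39.6
finger_force: 0.0
```

Request:
arm_command(gripper=[60, 60, 60, 60, 60], dp=[[0, 0, -1], [0, 0, -1], [0, 0, -0.4], [0, 0, 0], [0, 0, 0]], twist=[0, 0, 0, 0, 0])

```text
time: 20.7
tool_pos: [526.0, -82.3, 223.2]
tcp_rot: [-3.14, -0.0, 1.572]
contact_force: [-0.5, 1.1, -0.2]
grip_width: 59.8
finger_force: 0.0
```

```bash
python3 snap.py rel
python3 - <<'E'
from h import *
S=capture("scene");cv2.imwrite('pics/s6.png',S[:,:,::-1])
a=cv2.imread('pics/rel.png');b=cv2.imread('pics/s6.png')[140:250,235:335]
A=cv2.resize(a,(400,300));B=cv2.resize(b,(396,436),interpolation=2);A=cv2.copyMakeBorder(A,0,136,0,2,0);cv2.imwrite('pics/rel2.png',np.hstack([A,B]))
E
```

```text
20.7 [526.0295238  -82.32170899 223.24549185] [-3.13986774e+00 -4.14258076e-04  1.57170130e+00]
```

View pics/rel2.png

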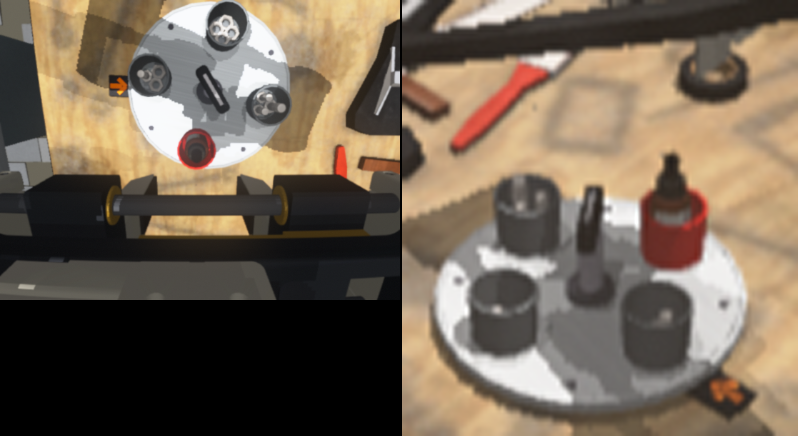

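The bottle now stands in the red pot with its bulb up. In the wrist frame the red pot is at about (276,208), the knob at (297,123) and the arrow at (165,119). From here I will only measure by numbers.

```bash
cat > meas.py <<'E'
import sys,pickle
from h import *
np.set_printoptions(suppress=True,precision=1)
def circ(P):
    A=np.c_[2*P[:,:2],np.ones(len(P))];s=np.linalg.lstsq(A,(P[:,:2]**2).sum(1),rcond=None)[0];return s[:2],np.sqrt(s[2]+s[0]**2+s[1]**2)
def fit(P):
    for _ in range(6):
        c,r=circ(P);e=abs(np.linalg.norm(P[:,:2]-c,axis=1)-r);P=P[e<=max(2,np.percentile(e,85))]
    return c,r,len(P)
n=sys.argv[1];ylim=int(sys.argv[2]) if len(sys.argv)>2 else 245
o=pickle.load(open(f'pics/{n}.pkl','rb'));W=cam("wrist",o);c=cv2.imread(f'pics/{n}.png')[:ylim];hsv=cv2.cvtColor(c,cv2.COLOR_BGR2HSV)
cen=np.array([542,-9.,24]);u0=proj(W,cen)[0]
g=cv2.inRange(hsv,(0,0,90),(179,40,255))
yy,xx=np.mgrid[:g.shape[0],:g.shape[1]];g[np.hypot(xx-u0[0],yy-u0[1])>140]=0
g=cv2.morphologyEx(g,2,np.ones((3,3)));cn=max(cv2.findContours(g,0,1)[0],key=cv2.contourArea)
c0=fit(ray(W,cv2.convexHull(cn).reshape(-1,2),24));print("table",c0)
k=cv2.inRange(hsv,(0,140,40),(7,255,255))|cv2.inRange(hsv,(172,140,40),(179,255,255));k[np.hypot(xx-u0[0],yy-u0[1])>150]=0
cn=max(cv2.findContours(k,0,1)[0],key=cv2.contourArea);r=fit(ray(W,cv2.convexHull(cn).reshape(-1,2),73));print("red rim",r)
k=cv2.inRange(hsv,(8,170,150),(20,255,255));k[np.hypot(xx-u0[0],yy-u0[1])>200]=0
cn=max(cv2.findContours(k,0,1)[0],key=cv2.contourArea);M=cv2.moments(cn);a=ray(W,[(M['m10']/M['m00'],M['m01']/M['m00'])],11)[0];print("arrow",a)
P=ray(W,cn.reshape(-1,2),11)[:,:2].astype('float32');print("arrow rect",cv2.minAreaRect(P))
ang=lambda v:np.degrees(np.arctan2(v[1],v[0]))%360
print("red ang",ang(r[0]-c0[0]),"arrow ang",ang(a[:2]-c0[0]))
uk=proj(W,[542,-9,110])[0];k=cv2.inRange(hsv,(0,0,0),(179,255,62));k[np.hypot(xx-uk[0],yy-uk[1])>45]=0
for cn in cv2.findContours(k,0,1)[0]:
    if cv2.contourArea(cn)>150:
        P=ray(W,cn.reshape(-1,2),110)[:,:2].astype('float32');print("dark",cv2.contourArea(cn),cv2.minAreaRect(P),"dir",cv2.fitLine(P,2,0,.01,.01).ravel())
E
python3 meas.py rel
```

```text
table (array([545.6,  -8.6]), np.float64(125.62401607504565), 41)
red rim (array([526.3, -91.4]), np.float64(26.92336393151457), 27)
arrow [403.5  -0.7  11. ]
arrow rect ((401.7101135253906, -0.09736442565917969), (21.641077041625977, 21.757652282714844), 41.72161865234375)
red ang 256.9363535363692 arrow ang 176.7905760147539
dark 1498.5 ((541.091064453125, -11.425466537475586), (25.941429138183594, 58.62860107421875), 32.885929107666016) dir [  0.5  -0.8 542.9  -9.6]
```

Request:
arm_command(gripper=[60, 60, 60, 60, 60], dp=[[0.75, 0.19, 0], [0.75, 0.19, 0], [0.75, 0.19, 0], [0.75, 0.19, 0], [0, 0, 0]], twist=[0, 0, 0, 0, -0.4])

```text
time: 21.42
tool_pos: [545.7, -5.7, 224.1]
tcp_rot: [3.142, 0.0, 1.611]
contact_force: [-0.1, -0.5, 0.3]
grip_width: 60.0
finger_force: 0.0
```

Request:
arm_command(gripper=[60, 60, 60, 60, 60], dp=[[0, 0, 0], [0, 0, 0], [0, 0, 0.5], [0, 0, 0.9], [0, 0, 0.9]], twist=[-1, -1, -1, -1, -1])

```text
time: 22.05
tool_pos: [545.5, -7.9, 166.2]
tcp_rot: [3.141, 0.001, 2.047]
contact_force: [0.2, 1.1, 0.3]
grip_width: 60.1
finger_force: 0.0
```

Request:
arm_command(gripper=[60, 60, 60, 60, 60], dp=[[0, 0, 0.6], [0, 0, 0], [0, 0, 0], [0, 0, 0], [0, 0, 0]], twist=[-1, 0, 0, 0, 0])

```text
time: 22.68
tool_pos: [545.7, -7.5, 152.3]
tcp_rot: [3.141, 0.001, 2.13]
contact_force: [-0.3, -0.4, 0.2]
grip_width: 60.0
finger_force: 0.0
```

```bash
python3 snap.py kn
python3 - <<'E'
from h import *
import pickle
np.set_printoptions(suppress=True,precision=1)
o=pickle.load(open('pics/kn.pkl','rb'));W=cam("wrist",o);p=o['tool_pos'];c=cv2.imread('pics/kn.png');g=cv2.cvtColor(c,6)
M=W[0]['mount'];Rt=R.from_euler('xyz',o['tcp_rot']).as_matrix()
print("tcp axis at 114:",proj(W,p+Rt@np.array([0,0,p[2]-114])), "bar top corners if centred",proj(W,[p+Rt@np.array([x,y,p[2]-114]) for x in(-30,30) for y in(-7.5,7.5)]))
for r in range(165,262,8): print(r,' '.join(f"{v:3d}" for v in g[r,215:336:4]))
E
```

```text
22.675 [545.74221312  -7.50602553 152.27608553] [3.14082425e+00 7.86918235e-04 2.12984236e+00]
tcp axis at 114: [[274.3 238. ]] bar top corners if centred [[263.4 279.4]
 [285.2 279.5]
 [262.6 193.2]
 [286.2 193.2]]
165 206 160 155 135 146 142 143 144 227 250 175 142 142 143 141 140 143 143 144 141 139 138 134 108 108 109 109  77  76  74  85
173 170 128 145 146 147 157 237 252 251 251 250 249 142 143 141 142 141 138 139 140 141 138 137 137 114 108 107 109 109  84  77
181 252 252 251 252 251 251 251 251 251 251 244 142 141 141 141 142 139 141 140 137 138 138 139 137 135 135 134 128 123 115 128
189 250 251 251 251 251 251 250 226 200 168 137 119 109  75  58  53  63 103 136 138 138 136 137 137 138 136 135 136 134 136 136
197 249 249 249 249 250 250 249 249 146 124 110  75  62  59  55  53  52  48  68  76 133 137 162 136 135 135 136 135 133 134 134
205 252 249 248 248 247 248 249 237 154 141  77  76  61  59  57  54  53  48  61  58  93 130 129 151 157 133 130 113 109 109 131
213 252 252 252 251 250 250 247 244 164 162  88  85  63  58 150 156  52  49  63  70 116 157 158 160 155 151 143 144 143 141 158
221 252 252 252 252 252 252 251 250 163 162 151  85  64  60 141 131  53  51  74  99 155 153 154 156 158 159 156 158 156 156 174
229 251 251 252 251 252 251 251 248 164 164 160 150  64  56 120 124  51  49 130 158 156 157 156 153 154 156 157 159 157 158 175
237 241 241 238 247 251 251 252 250 166 167 161 163  71  55 120 125  50  56 157 156 156 157 156 156 154 151 154 126 109 110 133
245  93  93 135 150 151 237 250 250 170 164 163 166  73  55 119 124  50  59 159 156 157 156 154 158 156 117 107  99  76  58  63
253  67  70  77  77  77 121 121 162 164 163 167 163  80  53 120 128  51  60 159 159 160 155 156 154 119  81  59  57  56  49  40
261  61  61  71  71  70  71 128 164 163 161 162 162  83  54 119 131  53  66 170 162 168 162 177 166  68  58  58  58  58  47  38
```

Request:
arm_command(gripper=[60, 60, 60, 60, 60], dp=[[0.2, 0, 0], [0, 0, 0.7], [0, 0, 0.8], [0, 0, 0.6], [0, 0, 0.33]], twist=[0, 0, 0, 0, 0])

```text
time: 23.35
tool_pos: [542.5, -3.1, 90.2]
tcp_rot: [-3.141, -0.001, 2.13]
contact_force: [0.0, -1.0, 0.6]
grip_width: 59.6
finger_force: 0.0
```

Request:
arm_command(gripper=[50, 40, 32, 26, 22], dp=[[0, 0, 0], [0, 0, 0], [0, 0, 0], [0, 0, 0], [0, 0, 0]], twist=[0, 0, 0, 0, 0])

```text
time: 23.98
tool_pos: [542.9, -3.3, 91.2]
tcp_rot: [3.141, 0.0, 2.13]
contact_force: [-0.4, 1.2, 0.2]
grip_width: 23.2
finger_force: 0.0
```

Request:
arm_command(gripper=[18, 16, 14, 10, 8], dp=[[0, 0, 0], [0, 0, 0], [0, 0, 0], [0, 0, 0], [0, 0, 0]], twist=[0, 0, 0, 0, 0])

```text
time: 24.6
tool_pos: [541.9, -3.8, 90.9]
tcp_rot: [-3.139, -0.0, 2.13]
contact_force: [-4.1, -3.3, 2.9]
grip_width: 15.1
finger_force: 30.0
```

Request:
arm_command(gripper=[8, 8, 8, 8, 8], dp=[[0, 0, 0], [0, 0, 0], [0, 0, 0], [0, 0, 0], [0, 0, 0]], twist=[0, 0, 0, 0, 0])

```text
time: 25.22
tool_pos: [541.9, -3.8, 90.9]
tcp_rot: [-3.139, -0.0, 2.13]
contact_force: [-4.3, -4.5, 3.5]
grip_width: 14.9
finger_force: 30.0
```

Knob gripped at 15 mm. Turning clockwise by about 80°: first part now, then check.

Request:
arm_command(gripper=[8, 8, 8, 8, 8], dp=[[0, -0.03, 0], [0, 0, 0], [0, 0, 0], [0, 0, 0], [0, 0, 0]], twist=[0.2, 0.4, 0.6, 0.6, 0.6])

```text
time: 25.85
tool_pos: [542.8, -3.3, 90.9]
tcp_rot: [3.14, 0.0, 1.918]
contact_force: [2.0, 0.6, -1.5]
grip_width: 14.7
finger_force: 30.0
```

Request:
arm_command(gripper=[8, 8, 8, 8, 8], dp=[[0, 0, 0], [0, 0, 0], [0, 0, 0], [0, 0, 0], [0, 0, 0]], twist=[0.6, 0.6, 0.6, 0.6, 0.6])

```text
time: 26.48
tool_pos: [544.2, -3.1, 90.9]
tcp_rot: [3.137, -0.0, 1.656]
contact_force: [7.7, 1.5, -4.5]
grip_width: 14.8
finger_force: 30.0
```

Request:
arm_command(gripper=[8, 8, 8, 8, 8], dp=[[0, 0.05, 0], [0, 0.03, 0], [0, 0, 0], [0, 0, 0], [0, 0, 0]], twist=[0.6, 0.7, 0.7, 0.7, 0.7])

```text
time: 27.1
tool_pos: [545.6, -3.2, 90.9]
tcp_rot: [3.139, -0.001, 1.359]
contact_force: [5.2, 1.0, -2.7]
grip_width: 14.7
finger_force: 30.0
```

Request:
arm_command(gripper=[8, 8, 8, 8, 8], dp=[[0, 0, 0], [0, 0, 0], [0, 0, 0], [0, 0, 0], [0, 0, 0]], twist=[0.7, 0.7, 0.7, 0.7, 0.7])

```text
time: 27.72
tool_pos: [547.1, -3.7, 91.0]
tcp_rot: [3.136, -0.003, 1.053]
contact_force: [10.9, -1.3, -7.4]
grip_width: 14.6
finger_force: 30.0
```

Request:
arm_command(gripper=[8, 8, 8, 8, 8], dp=[[0, 0, 0], [0, 0, 0], [0, 0, 0], [0, 0, 0], [0, 0, 0]], twist=[0.7, 0.7, 0.7, 0.6, 0.4])

```text
time: 28.35
tool_pos: [548.2, -4.6, 91.0]
tcp_rot: [3.134, -0.005, 0.783]
contact_force: [12.8, -4.8, -9.8]
grip_width: 14.8
finger_force: 30.0
```

```bash
python3 snap.py t1
python3 - <<'E'
from h import *
import pickle
np.set_printoptions(suppress=True,precision=1)
for n in("scene","wrist","top"):
    o=get_obs();i=capture(n)[:,:,::-1].copy();cv2.imwrite(f"pics/t1{n}.png",i);C=cam(n,o)
    h=cv2.cvtColor(i,cv2.COLOR_BGR2HSV);u=proj(C,[480,-5,40])[0];yy,xx=np.mgrid[:420,:560];far=np.hypot(xx-u[0],yy-u[1])>{"scene":60,"top":60,"wrist":160}[n]
    for nm,k,z in(("red",cv2.inRange(h,(0,140,40),(7,255,255))|cv2.inRange(h,(172,140,40),(179,255,255)),60),("arrow",cv2.inRange(h,(8,170,150),(20,255,255)),11)):
        k[far]=0
        cs=[c for c in cv2.findContours(k,0,1)[0] if cv2.contourArea(c)>8]
        for c in cs:
            M=cv2.moments(c);p=(M['m10']/M['m00'],M['m01']/M['m00']);print(n,nm,cv2.contourArea(c),p,cv2.boundingRect(c),ray(C,[p],z)[0])
E
```

```text
28.35 [548.20797594  -4.58567442  90.98543138] [ 3.13434616 -0.00473859  0.78340521]
scene red 156.0 (303.8418803418803, 222.0790598290598) (295, 210, 18, 20) [441.5   7.3  60. ]
scene arrow 22.5 (316.42962962962963, 238.0) (313, 236, 8, 6) [399.2  -3.2  11. ]
top red 109.5 (298.9497716894977, 243.53424657534248) (292, 230, 16, 21) [435.7  -7.1  60. ]
top arrow 38.0 (296.30263157894734, 263.60526315789474) (292, 260, 9, 9) [397.9  -0.1  11. ]
```

Request:
arm_command(gripper=[8, 8, 8, 8, 8], dp=[[0, 0.03, 0], [0, 0.03, 0], [0, 0, 0], [0, 0, 0], [0, 0, 0]], twist=[0.3, 0.2, 0, 0, 0])

```text
time: 29.18
tool_pos: [548.4, -4.7, 91.0]
tcp_rot: [3.137, -0.005, 0.741]
contact_force: [10.1, -1.4, -6.5]
grip_width: 14.5
finger_force: 30.0
```

Run:
```python
from h import *
import pickle
np.set_printoptions(suppress=True,precision=2)
for n in('rel','car2','car1'):
    o=pickle.load(open(f'pics/{n}.pkl','rb'));W=cam("wrist",o);h=cv2.cvtColor(cv2.imread(f'pics/{n}.png'),cv2.COLOR_BGR2HSV)
    u=proj(W,[403,0,11])[0];yy,xx=np.mgrid[:420,:560];far=np.hypot(xx-u[0],yy-u[1])>26
    k=cv2.inRange(h,(5,150,120),(22,255,255));k[far]=0
    cn=max(cv2.findContours(k,0,1)[0],key=cv2.contourArea);m=np.zeros_like(k);cv2.drawContours(m,[cn],-1,255,-1)
    ys,xs=np.nonzero(m);P=ray(W,np.c_[xs,ys],11)[:,:2];Q=P-P.mean(0);w,v=np.linalg.eigh(Q.T@Q/len(Q));print(n,"pca",w,v[:,1],v[:,0],u)
    d=cv2.inRange(h,(0,0,0),(179,255,60));d[far]=0;d|=m
    d=cv2.morphologyEx(d,3,np.ones((3,3)));cn=max(cv2.findContours(d,0,1)[0],key=cv2.contourArea)
    print("tongue",cv2.minAreaRect(ray(W,cn.reshape(-1,2),11)[:,:2].astype('float32')),cv2.contourArea(cn))
```

```text
rel pca [31.76 43.76] [-1.   -0.01] [ 0.01 -1.  ] [167.05 120.94]
tongue ((401.4114990234375, 2.4201202392578125), (29.357769012451172, 28.84739112854004), 86.49992370605469) 514.5
car2 pca [32.68 43.52] [-1.    0.08] [-0.08 -1.  ] [162.3   53.61]
tongue ((401.47607421875, -0.23803138732910156), (33.49266815185547, 31.117847442626953), 86.43318176269531) 823.5
car1 pca [27.86 41.38] [-1.    0.02] [-0.02 -1.  ] [250.69  58.84]
tongue ((402.3931884765625, -0.4160137176513672), (34.8962516784668, 35.63629150390625), 88.7127914428711) 998.5
```

Request:
arm_command(gripper=[8, 8, 8, 8, 8], dp=[[0, 0.04, 0], [0, 0, 0], [0, 0, 0], [0, 0, 0], [0, 0, 0]], twist=[0.17, 0, 0, 0, 0])

```text
time: 29.8
tool_pos: [548.4, -4.8, 91.0]
tcp_rot: [3.139, -0.004, 0.726]
contact_force: [7.2, 1.9, -5.3]
grip_width: 14.7
finger_force: 30.0
```

Run:
```python
from h import *
np.set_printoptions(suppress=True,precision=1)
print(get_obs()['tool_pos'],get_obs()['tcp_rot'])
for n in("top","scene"):
    i=capture(n)[:,:,::-1].copy();cv2.imwrite(f"pics/t2{n}.png",i);C=cam(n);h=cv2.cvtColor(i,cv2.COLOR_BGR2HSV)
    yy,xx=np.mgrid[:420,:560];u=proj(C,[440,-3,40])[0];far=np.hypot(xx-u[0],yy-u[1])>55
    red=cv2.inRange(h,(0,140,40),(7,255,255))|cv2.inRange(h,(172,140,40),(179,255,255));red[far]=0
    cn=max(cv2.findContours(red,0,1)[0],key=cv2.contourArea);print(n,"red box",cv2.boundingRect(cn))
    ar=cv2.inRange(h,(8,170,150),(20,255,255));ar[far]=0;cn=max(cv2.findContours(ar,0,1)[0],key=cv2.contourArea);M=cv2.moments(cn);a=np.array([M['m10'],M['m01']])/M['m00']
    c=np.array([546,-6.]);f=lambda d:np.array([np.cos(np.radians(d)),np.sin(np.radians(d))])
    off=a-proj(C,[*(c+142*f(176.6)),11])[0];print("arrow",a,"off",off)
    t=np.linspace(0,2*np.pi,60)
    for d in(170,176.6,183):
        q=c+85*f(d);P=np.vstack([np.c_[q[0]+r*np.cos(t),q[1]+r*np.sin(t),0*t+z] for r,z in((28,73),(26,28))]);p=proj(C,P)+off
        print(d,"pred box",p.min(0),p.max(0))
```

```text
[548.4  -4.8  91. ] [ 3.1 -0.   0.7]
top red box (289, 231, 17, 20)
arrow [296.3 263.6] off [0.9 1.8]
170 pred box [284.8 227.7] [303.9 251.4]
176.6 pred box [288.2 228.1] [307.2 251.7]
183 pred box [291.4 228.1] [310.5 251.7]
scene red box (295, 210, 17, 21)
arrow [316.4 238. ] off [ 2.4 -0.3]
170 pred box [291.4 210. ] [309.9 232.6]
176.6 pred box [293.7 208.5] [312.1 231.1]
183 pred box [295.7 207. ] [314.  229.5]
```

```bash
python3 -c "
from plant import *
o=get_obs();print(o['time'],o['dq'],o['grip_width'],o['finger_force']);print(close_job())"
```

```text
29.9 [-0.00082015 -0.00074824  0.00013878 -0.00126302 -0.00096937  0.00151659] 14.770208768609745 30.005945563316345
the job is handed in; nothing more can be done
None
```

The job is handed in at 29.9 s: the bottle was set down in the red pot at about 5.5 N contact and released, and the pot was turned to the orange arrow (within about 2° by the camera check) with the gripper still holding the knob, though I did not look at the bottle again after the turn.

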